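# Roll the cover strip flush on a test fixture

### The arm

A 6-joint arm with a two-finger parallel gripper is mounted at the origin on the work surface. World frame = base frame: x ahead of the robot, y to its left, z up, the work surface at z = 0. Lengths are in m, angles in rad, forces in N, time in s.
With the tool pointing down it reaches from about 0.35 to 0.775 m from the base axis. Payload 5.5 kg.
Tool frame: the origin (TCP) lies at the very end of the fingers, on their centre line; the grasp point (between the pads) lies 19 mm behind it; z points along the fingers, x is the direction in which the jaws open and shut, and the axes are right-handed (so a half turn about z gives the same grasp; the last joint's range is limited). The gripper opens to 85 mm and grips with 20 to 120 N. Pads are 22 mm wide; open, the fingers measure 114 mm over their backs; the gripper's body (76 mm by 85 mm) begins 54 mm behind the grasp point. The pads swing forward as they close: fully open they stand 13 mm farther back than shut.
Start: joints at [-1.349, 0.313, 0.046, 1.304, 0, 1.431], TCP at [0.204, -0.538, 0.231] pointing down, gripper open.
Joint ranges: [-2.76, 2.76], [-0.86, 1.69], [-1.03, 1.26], [-2.2, 2.34], [-1.47, 1.5], [-3.14, 3.14]. Speed limits (rad/s): [2.57, 2.57, 3.14, 3.14, 3.14, 3.14].

### API

Orientations are given as a unit quaternion [x, y, z, w].
In Python, from plant import manip gives the robot as it stands. Calls block until the motion is done:
- manip.move_ptp(position, orientation): joint-space move of the TCP to a pose.
- manip.move_linear(position, orientation=None, vel=0.15): straight line of the TCP; orientation=None keeps the orientation; vel is the mean speed in m/s.
- manip.goto_joints(angles): joint-space move.
- manip.grip(opening, effort=None): finger opening in m; effort is the grip in N (None keeps the last); returns when the fingers have stopped.
- manip.pause(seconds).
- manip.inverse_kinematics(position, orientation): joint angles nearest the present ones, or None.
- manip.camera(name): name is "scene" or "top" or "wrist"; returns a dict with "frame" (384x512x3 uint8, red, green, blue), "mtx" (3x3 intrinsics, pixels), "rvec" (rotation vector, rad) and "tvec" (3), from world to camera coordinates, as OpenCV has them. Camera axes: x right, y down, z forward; pixel columns grow to the right and rows downward; lengths in m; the calibration is good to about 2 mm. A picture is of the moment at which its call begins. There is no depth.
A pose or a line that the arm cannot do raises manip.IKError and nothing moves.
- manip.job_done(): hands the job in, once; it reports no verdict.
Readings, each from a call of its own:
- manip.current_t(): time.
- manip.current_joint_pos(): joint angles.
- manip.current_joint_velocities(): joint speeds.
- manip.current_effort(): joint torques, N m.
- manip.current_position(): TCP position.
- manip.current_eef_rot(): TCP orientation.
- manip.current_force(): force on the tool from outside, world axes, zero at the start.
- manip.current_torque(): the same for the moment, N m.
- manip.current_opening(): finger opening in m.
Only numpy, scipy, OpenCV 4.12 (cv2) and the standard library are available. Lean on these libraries where they do the work, as an engineer would, in place of code of your own. Each camera call takes 0.05 s, during which the arm holds its last target.

### The job

Take the hand roller from its stand and roll it firmly along the row of grey cover links in the aluminium profile until all six sit flush in the groove, pressing through the roller only and without crushing them, never with the gripper itself. Then hang the roller back in its stand as you found it, level across both rails, and let go. Leave everything else on the bench where it is.

Things in the scene. Friction and masses are not known exactly. Their poses are not given: they have to be found in the camera images.
- frame: Test fixture, fixed: steel plate 200 x 300 x 12 mm (x -30 to 170, y +-150 mm), an aluminium profile 44 x 290 mm along its near long edge, lips 40 mm above the bench, with six grey cover links in its 24 mm groove. Origin: on the bench under the profile's middle; y along the profile, x across the plate, z up. Two blue round chambers (68 mm wide, tops 54 mm up) at x 120, y +-85 mm.
- strip_mid (a point): Middle of the row of cover links, on the groove's centre line, at the height of the profile's lips (40 mm above the bench), which is where the tops of seated covers lie.
- strip_left (a point): The +y end (frame axes) of the row of covers, 120 mm from strip_mid, at lip height.
- strip_right (a point): The -y end (frame axes) of the row of covers, 120 mm from strip_mid, at lip height.
- roller: Spring-loaded hand roller, 0.5 kg. Origin: centre of the underside of its collar (104 x 50 x 10 mm). Above it a black handle, 34 mm in x, 26 mm in y, 10 to 70 mm above the origin. Below, a sprung fork (54 mm wide in x) with a rubber wheel 48 mm across, 34 mm wide, axle along x: it rolls along y. Wheel bottom 70 mm below the origin (spring free). z up; a half turn makes no odds.
- press (a joint): Compression of the roller's spring (m): 0 free, 0.010 fully compressed. The wheel presses with 6 N when it just begins to give, 16 N at 5 mm, 26 N at 10 mm.
- wheel (a joint): Angle the roller's wheel has turned (rad, not limited, 0 at the start); 1 rad is 24 mm of rolling. It turns freely on its axle with slight friction.
- stand_seat (a point): Where the roller's origin lies when hung: centre of the fixed stand, at the tops of its two rails (85 mm above the bench). Rails: 10 mm thick, 70 mm long in y, 70 mm apart inside in x, on a foot 110 x 85 mm. The collar lies across both rails, fork and wheel hang between them. Axes: the stand's; at the start the roller's agree within 0.05 rad.
- cover1 (a joint): How far cover link 1 (counted from the strip_right end; 39 mm long, 22 mm wide, grey plastic, middle at y = -100 mm on the frame) has been pressed into the groove (m). 0: stands 5 mm proud of the lips; 0.005: flush; stop at 0.0055. It takes about 8 N to push down and stays where it is left.
- cover2 (a joint): How far cover link 2 (counted from the strip_right end; 39 mm long, 22 mm wide, grey plastic, middle at y = -60 mm on the frame) has been pressed into the groove (m). 0: stands 5 mm proud of the lips; 0.005: flush; stop at 0.0055. It takes about 8 N to push down and stays where it is left.
- cover3 (a joint): How far cover link 3 (counted from the strip_right end; 39 mm long, 22 mm wide, grey plastic, middle at y = -20 mm on the frame) has been pressed into the groove (m). 0: stands 5 mm proud of the lips; 0.005: flush; stop at 0.0055. It takes about 8 N to push down and stays where it is left.
- cover4 (a joint): How far cover link 4 (counted from the strip_right end; 39 mm long, 22 mm wide, grey plastic, middle at y = 20 mm on the frame) has been pressed into the groove (m). 0: stands 5 mm proud of the lips; 0.005: flush; stop at 0.0055. It takes about 8 N to push down and stays where it is left.
- cover5 (a joint): How far cover link 5 (counted from the strip_right end; 39 mm long, 22 mm wide, grey plastic, middle at y = 60 mm on the frame) has been pressed into the groove (m). 0: stands 5 mm proud of the lips; 0.005: flush; stop at 0.0055. It takes about 8 N to push down and stays where it is left.
- cover6 (a joint): How far cover link 6 (counted from the strip_right end; 39 mm long, 22 mm wide, grey plastic, middle at y = 100 mm on the frame) has been pressed into the groove (m). 0: stands 5 mm proud of the lips; 0.005: flush; stop at 0.0055. It takes about 8 N to push down and stays where it is left.
- bottle: Clear bottle, 64 mm across, 150 mm high; origin under its centre. A bystander.
- jar: Glass jar, 60 mm across, 70 mm high; origin under its centre. A bystander.
- wrench: Steel wrench lying on the bench; origin under its middle, along its x axis. A bystander.
- offcut: Offcut of square aluminium bar, 30 x 80 x 30 mm; origin under its centre. A bystander.
- spare: Spare grey cover link, 22 x 39 x 10 mm, lying on the bench; origin under its centre; not needed. A bystander.
- collar_ring: Steel ring, 36 mm outside, 20 mm hole, 12 mm high, lying on the fixture's plate between the chambers; origin under its centre. A bystander.
Mind the look-alikes: they are no part of the job. Leave any purple look-alike of the roller alone.

How it is judged:
By the outcome, as a careful person would: the job done as asked, in the order asked, and still so for the second after the job is handed in, with the robot touching nothing.
It also fails if it takes over 51 s, if anything falls off the work surface, if the arm or the gripper's body presses on something with over 40 N, if the wrist force passes 120 N, or if a joint passes its speed limit or range.

## Working session

There is one attempt and no reset: what is moved stays moved. The work goes in short steps, each a Python script; the robot and the scene stay as the last script left them, time stands still between calls to the robot, and variables do not carry over. Pictures are saved under pics/ and viewed, and the job is handed in when it is done.

```bash
ls; mkdir -p pics
cat > h.py <<'E'
import numpy as np, cv2
from plant import manip
def snap(n,f):
    c=manip.camera(n); cv2.imwrite(f'pics/{f}.png',cv2.cvtColor(c['frame'],cv2.COLOR_RGB2BGR))
    np.savez(f'pics/{f}.npz',mtx=c['mtx'],rvec=c['rvec'],tvec=c['tvec']); return c
def ray(f,u,v,z):
    d=np.load(f'pics/{f}.npz'); R=cv2.Rodrigues(d['rvec'])[0]; t=d['tvec'].ravel()
    o=-R.T@t; r=R.T@np.linalg.inv(d['mtx'])@np.array([u,v,1.]); return o+r*(z-o[2])/r[2]
def proj(f,p):
    d=np.load(f'pics/{f}.npz'); return cv2.projectPoints(np.array(p,float).reshape(-1,1,3),d['rvec'],d['tvec'],d['mtx'],None)[0].reshape(-1,2)
def crop(f,x0,y0,x1,y1,s,o):
    im=cv2.imread(f'pics/{f}.png')[y0:y1,x0:x1]; cv2.imwrite(f'pics/{o}.png',cv2.resize(im,None,fx=s,fy=s,interpolation=cv2.INTER_CUBIC))
E
python3 - <<'E'
from h import *
print(manip.current_t(),manip.current_eef_rot())
for n in("scene","top"):
    snap(n,n+'0')
E
```

```text
pics
0.0 [ 8.22784683e-01 -5.68352481e-01 -6.61922753e-04 -6.20132660e-04]
```

View pics/scene0.png

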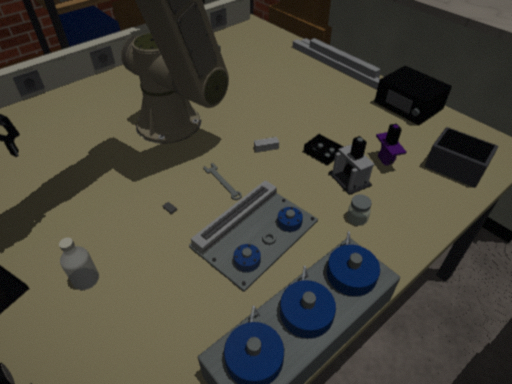

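View pics/top0.png

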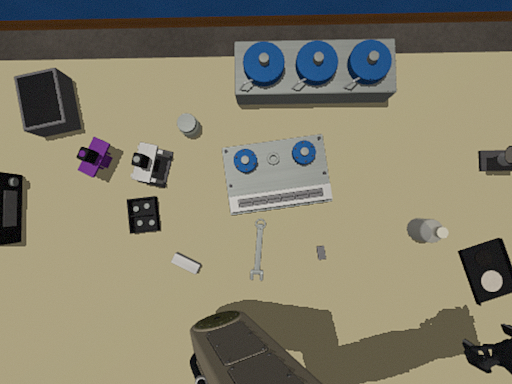

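The roller candidates in the top view are the white one with a black handle at about (150,163), hanging in its stand, and a purple one at (95,157). The white one fits the description and the purple one is the look-alike. I'll confirm in enlarged crops.

Run:
```python
from h import *
crop('top0',70,130,190,220,6,'c1'); crop('top0',215,125,340,220,6,'c2'); crop('scene0',300,110,420,200,6,'c3')
```

```text
(no output)
```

View pics/c1.png

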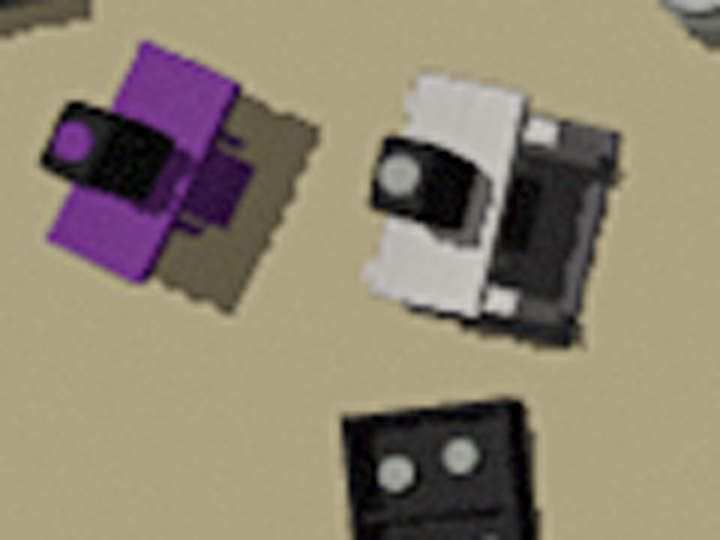

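View pics/c2.png

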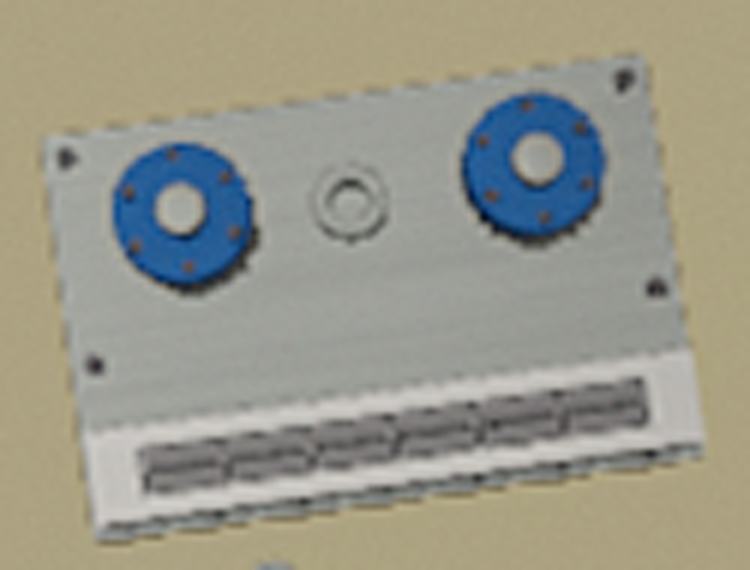

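View pics/c3.png

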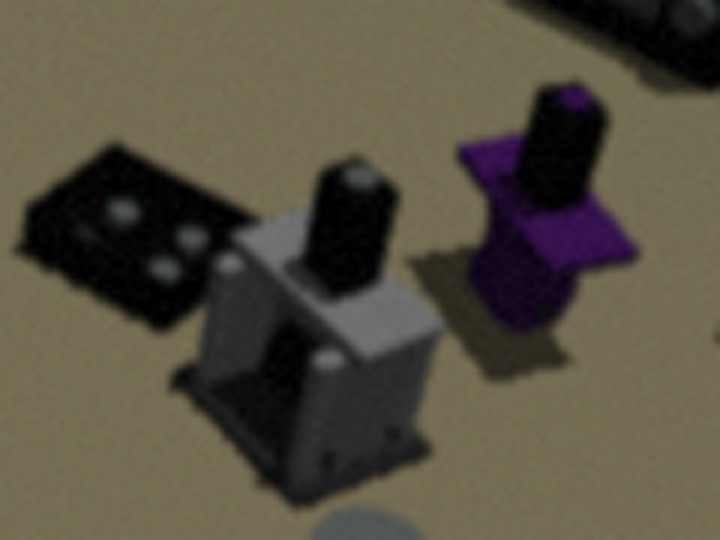

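```bash
cat >> h.py <<'E'
from scipy.optimize import least_squares
def fit(f,loc,px,x0):
    loc=np.array(loc,float);px=np.array(px,float)
    def w(q):
        c,s=np.cos(q[2]),np.sin(q[2]); return np.c_[q[0]+c*loc[:,0]-s*loc[:,1],q[1]+s*loc[:,0]+c*loc[:,1],loc[:,2]]
    r=least_squares(lambda q:(proj(f,w(q))-px).ravel(),x0,loss='soft_l1'); return r.x,np.round((proj(f,w(r.x))-px),2)
E
python3 - <<'E'
from h import *
def C(p,x0,y0,s): return (np.array(p,float)+.5)/s-.5+[x0,y0]
px=C([(420,72),(527,95),(478,318),(372,293)],70,130,6)
loc=[(.052,.025,.095),(.052,-.025,.095),(-.052,-.025,.095),(-.052,.025,.095)]
g=ray('top0',150,163,.095);print(g)
print(fit('top0',loc,px,[g[0],g[1],-.2]))
px=C([(45,140),(640,57),(85,430),(685,350),(702,450),(98,528),(180,210),(538,160)],215,125,6)
loc=[(.170,.150,.012),(.170,-.150,.012),(.022,.145,.04),(.022,-.145,.04),(-.022,-.145,.04),(-.022,.145,.04),(.12,.085,.06),(.12,-.085,.06)]
g=ray('top0',280,200,.04)
print(fit('top0',loc[:6],px[:6],[g[0],g[1],0.15]));
d=np.load('pics/top0.npz');R=cv2.Rodrigues(d['rvec'])[0];print(-R.T@d['tvec'].ravel(),d['mtx'][0,0])
E
```

```text
[0.61692659 0.25103828 0.095     ]
(array([ 0.62001522,  0.2661026 , -0.21783126]), array([[ 0.09, -0.1 ],
       [ 0.15, -0.28],
       [ 0.03, -0.03],
       [-0.28,  0.43]]))
(array([ 0.51824293, -0.10215359,  0.11892721]), array([[-0.96, -0.24],
       [ 0.93, -0.08],
       [-0.35,  0.8 ],
       [ 0.78,  0.5 ],
       [ 0.18, -0.81],
       [-0.51, -0.17]]))
[ 0.49661237 -0.05031155  1.05930119] 358.6951062745431
```

```bash
cat >> h.py <<'E'
def q(a): return [np.cos(a/2),np.sin(a/2),0.,0.]
E
python3 - <<'E'
from h import *
for a in (-1.789,1.353,-1.452,1.69):
    print(a,manip.inverse_kinematics([.62,.266,.25],q(a)),manip.inverse_kinematics([.518,-.102,.3],q(a)))
manip.move_ptp([.50,-.10,.36],q(-1.452)); print(manip.current_t())
snap('wrist','w1')
E
```

```text
-1.789 [ 0.28642181  0.51791697  0.39990645  1.45278581  0.         -2.63696717] [-0.34654014  0.21100005  0.07725819  1.43705446  0.          3.01325619]
1.353 [0.28642181 0.51791697 0.39990645 1.45278581 0.         0.50421814] [-0.34654014  0.21100005  0.07725819  1.43705446  0.         -0.12874381]
-1.452 [ 0.28642181  0.51791697  0.39990645  1.45278581  0.         -2.97396717] [-0.34654014  0.21100005  0.07725819  1.43705446  0.          2.67625619]
1.69 [0.28642181 0.51791697 0.39990645 1.45278581 0.         0.16721814] [-0.34654014  0.21100005  0.07725819  1.43705446  0.         -0.46574381]
2.0667
```

View pics/w1.png

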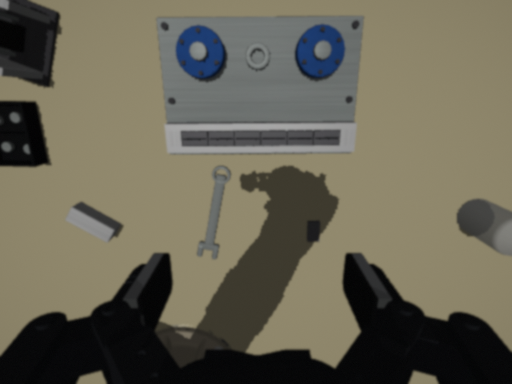

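Run:
```python
from h import *
crop('w1',150,5,375,165,3.5,'c4')
```

```text
(no output)
```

View pics/c4.png

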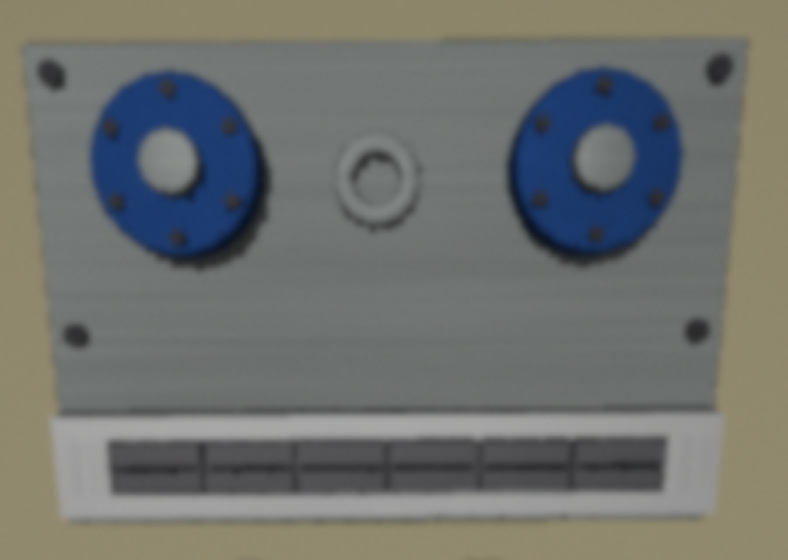

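Run:
```python
from h import *
px=(np.array([(22,45),(748,40),(52,418),(724,415),(714,515),(62,519),(108,441),(666,436),(664,490),(111,493)])+.5)/3.5-.5+[150,5]
loc=[(.170,.150,.012),(.170,-.150,.012),(.022,.145,.04),(.022,-.145,.04),(-.022,-.145,.04),(-.022,.145,.04),(.011,.1195,.045),(.011,-.1195,.045),(-.011,-.1195,.045),(-.011,.1195,.045)]
print(fit('w1',loc,px,[.518,-.102,.12]))
print(fit('w1',loc[2:],px[2:],[.518,-.102,.12]))
manip.move_ptp([.54,.24,.33],q(-1.789)); print(manip.current_t())
snap('wrist','w2')
```

```text
(array([ 0.52078656, -0.10383792,  0.12337093]), array([[-0.26, -0.6 ],
       [ 0.62, -0.65],
       [-0.28, -0.25],
       [-0.09, -0.64],
       [-0.04, -0.21],
       [-0.17, -0.17],
       [ 0.44,  0.85],
       [-0.16,  1.26],
       [-0.76,  0.47],
       [ 0.84,  0.61]]))
(array([ 0.52116237, -0.10386232,  0.12296593]), array([[-0.26, -0.54],
       [-0.01, -0.85],
       [ 0.02, -0.41],
       [-0.16, -0.45],
       [ 0.46,  0.57],
       [-0.09,  1.04],
       [-0.7 ,  0.26],
       [ 0.85,  0.34]]))
6.4917
```

View pics/w2.png

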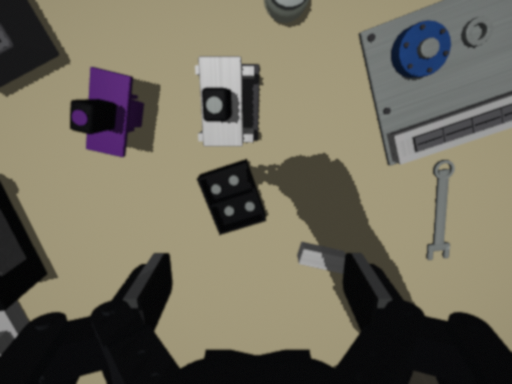

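Run:
```python
from h import *
crop('w2',180,40,280,160,5,'c5')
```

```text
(no output)
```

View pics/c5.png

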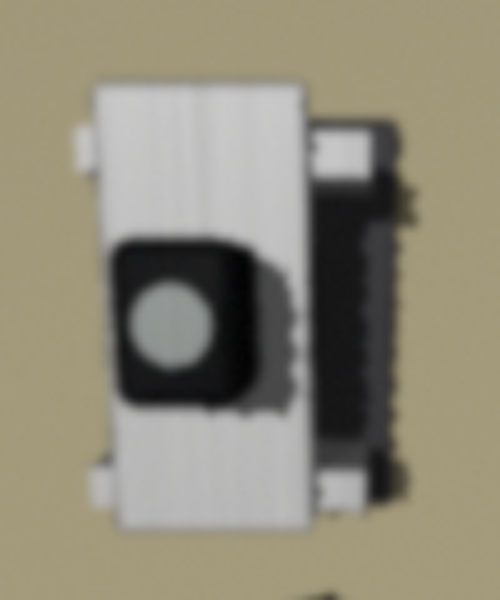

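Run:
```python
from h import *
C=lambda p:(np.array(p,float)+.5)/5-.5+[180,40]
lc=[(.052,.025,.095),(.052,-.025,.095),(-.052,-.025,.095),(-.052,.025,.095),(0,0,.155)]
print(fit('w2',lc,C([(95,84),(306,84),(313,528),(119,528),(172,325)]),[.62,.266,-.218]))
lr=[(.045,.035,.085),(.045,-.035,.085),(.035,-.035,.085),(.035,.035,.085),(-.035,.035,.085),(-.035,-.035,.085),(-.045,-.035,.085),(-.045,.035,.085)]
print(fit('w2',lr,C([(76,125),(374,129),(372,180),(79,172),(90,465),(367,468),(366,508),(92,508)]),[.62,.266,-.218]))
```

```text
(array([ 0.62168876,  0.26611786, -0.22066302]), array([[-0.8 , -0.61],
       [ 0.38, -0.55],
       [ 0.26,  0.88],
       [-0.53,  0.83],
       [ 0.45, -0.05]]))
(array([ 0.61877981,  0.26307825, -0.2377066 ]), array([[ 0.3 ,  0.09],
       [-0.65,  0.47],
       [-0.37, -0.73],
       [ 0.1 , -0.29],
       [ 0.46,  0.08],
       [-0.18,  0.5 ],
       [-0.09,  0.35],
       [ 0.41, -0.65]]))
```

Run:
```python
from h import *
X,Y,A=.6212,.2655,np.pi/2-.221
manip.move_ptp([X,Y,.20],q(A)); print(manip.current_t())
manip.grip(.055,40)
manip.move_linear([X,Y,.111],vel=.12); print(manip.current_t(),manip.current_position(),manip.current_force())
manip.grip(.0,90); print(manip.current_t(),manip.current_opening(),manip.current_force(),manip.current_position(),manip.current_torque())
snap('wrist','w3');snap('top','t3')
```

```text
9.2
10.5 [0.62176496 0.26565452 0.11183732] [ 1.23572096 -0.71849543 -0.57262708]
10.8667 0.02495051639953097 [0.04949448 1.33438295 4.05421947] [0.6219728  0.26603063 0.1122953 ] [0.1906135  0.04615167 0.05996795]
```

View pics/w3.png

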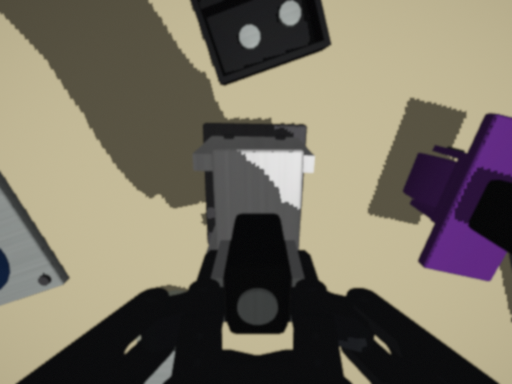

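```bash
cat >> h.py <<'E'
FX=np.array([.5208,-.1037]);FY=.1228
AF=np.pi/2+FY
def fr(y,z,x=0.):
    c,s=np.cos(FY),np.sin(FY); return [FX[0]+c*x-s*y,FX[1]+s*x+c*y,z]
E
python3 - <<'E'
from h import *
manip.move_linear([.6215,.2658,.20],vel=.15); print(manip.current_t(),manip.current_force())
manip.move_ptp(fr(-.131,.165),q(AF)); print(manip.current_t(),fr(-.131,.165),manip.current_position(),manip.current_force(),manip.current_torque())
snap('wrist','w4');snap('scene','s4');snap('top','t4')
E
```

```text
11.7083 [-1.0016957   0.94987679 -5.08148883]
13.55 [np.float64(0.5368463994120687), np.float64(-0.23371351108984162), 0.165] [ 0.53730909 -0.23297937  0.16503089] [ 0.31014138  0.49336108 -5.71661882] [0.03132801 0.01200308 0.00385338]
```

View pics/w4.png

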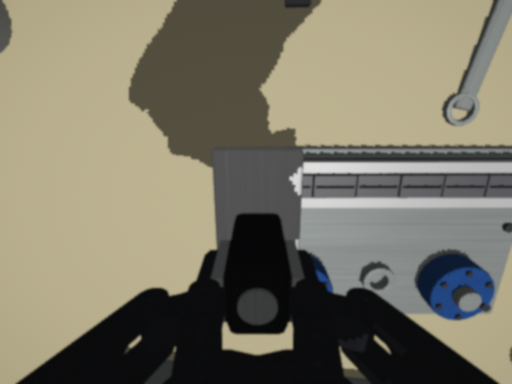

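Run:
```python
from h import *
crop('s4',170,130,330,270,5,'c6');crop('t4',215,120,350,220,5.5,'c7')
```

```text
(no output)
```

View pics/c6.png

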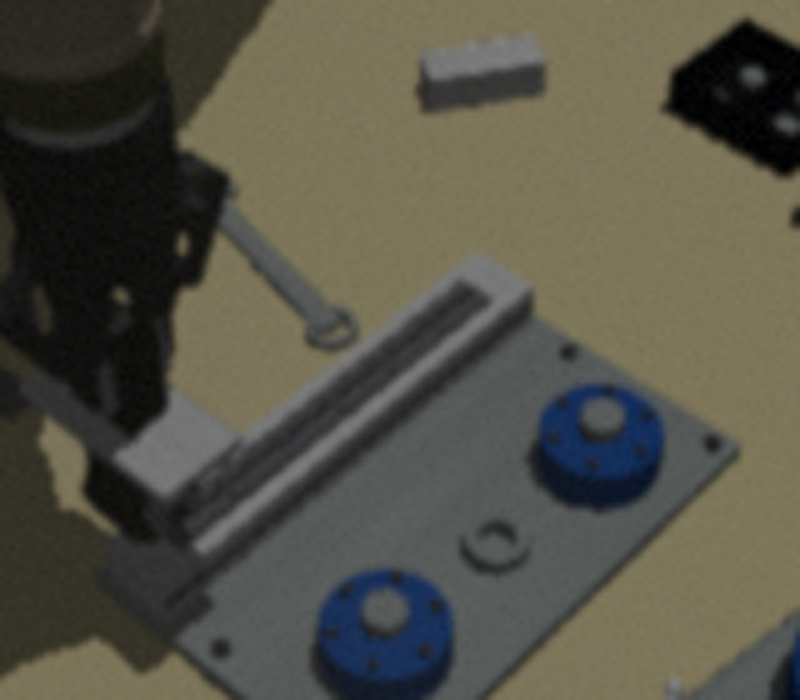

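View pics/c7.png

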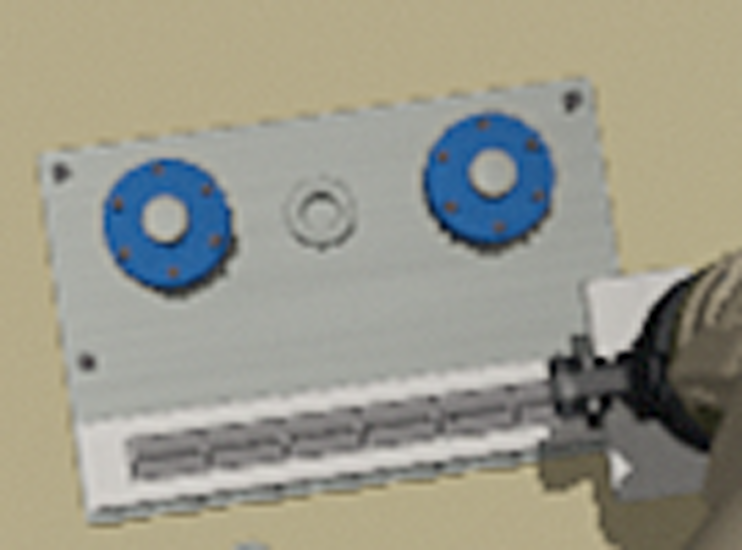

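Run:
```python
from h import *
print(proj('w4',[fr(-.131-.025,.1477,-.052),fr(-.131+.025,.1477,-.052),fr(-.08,.0395,-.022),fr(-.08,.0395,.022),fr(.04,.0395,-.022),fr(.04,.0395,.022), fr(-.08,.045,-.011),fr(-.08,.045,.011)]).round(1))
crop('w4',200,130,420,230,3.6,'c8')
```

```text
[[210.8 148.8]
 [303.8 148.8]
 [313.1 161.2]
 [310.4 206.3]
 [444.7 161.2]
 [435.5 206.4]
 [313.5 174.4]
 [312.  197.4]]
```

View pics/c8.png

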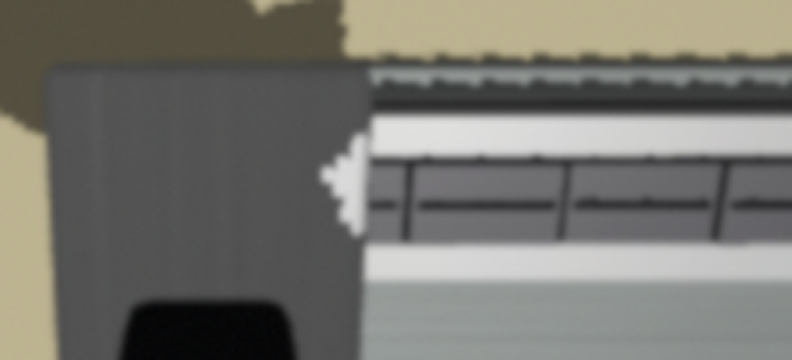

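Run:
```python
from h import *
x=.0004
for z in (.142,.138,.1355,.133):
    manip.move_linear(fr(-.131,z,x),vel=.05); print(manip.current_t(),manip.current_position(),manip.current_force().round(2),manip.current_torque().round(3))
```

```text
14.3083 [ 0.53708734 -0.23362032  0.14171084] [-0.21  0.79 -4.47] [ 0.004 -0.008  0.04 ]
14.5583 [ 0.53723084 -0.23376834  0.13796167] [ 0.72  0.02 -4.7 ] [-0.049 -0.016  0.   ]
14.8083 [ 0.53770136 -0.2342984   0.13685375] [-1.45 -0.46  3.12] [-0.15   0.504  0.006]
15.0583 [ 0.53780307 -0.23433691  0.1346626 ] [-2.26 -0.67  7.57] [-0.085  0.741  0.002]
```

Run:
```python
from h import *
x=.0004;z=.1313
manip.move_linear(fr(-.131,z,x),vel=.05); print(manip.current_t(),manip.current_position(),manip.current_force().round(2))
for y in (-.1,-.06):
    manip.move_linear(fr(y,z,x),vel=.05); print(manip.current_t(),manip.current_position(),fr(y,z,x),manip.current_force().round(2),manip.current_torque().round(3))
snap('wrist','w5');snap('scene','s5');crop('s5',150,130,310,270,5,'c9')
```

```text
15.3083 [ 0.53785779 -0.23446756  0.13343262] [-3.54 -0.31 10.34]
16.075 [ 0.5341314  -0.20337435  0.13350497] [np.float64(0.5334461476766627), np.float64(-0.2028979583909873), 0.1313] [-3.74  0.59  9.64] [ 0.003  0.881 -0.049]
17.025 [ 0.52934883 -0.16358988  0.1334714 ] [np.float64(0.5285464837340462), np.float64(-0.1631991763788219), 0.1313] [-2.95  0.64  9.46] [0.102 0.829 0.016]
```

View pics/w5.png

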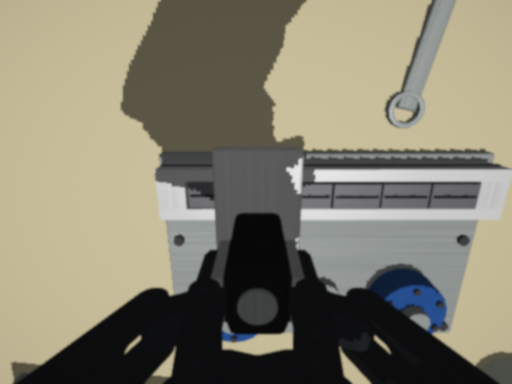

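View pics/c9.png

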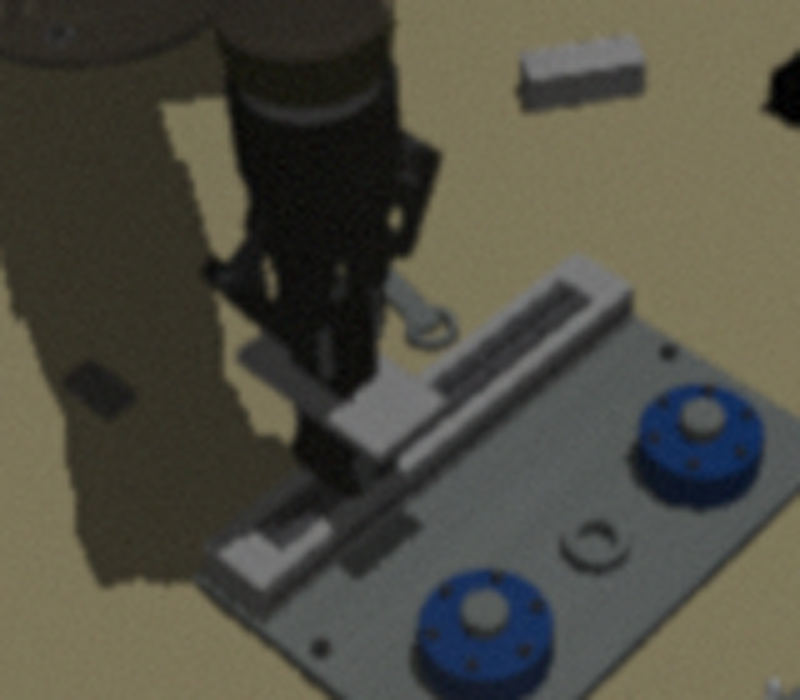

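Run:
```python
from h import *
x=.0006;z=.1311
for y in (.0,.06,.1,.129):
    manip.move_linear(fr(y,z,x),vel=.05); print(manip.current_t(),manip.current_position(),manip.current_force().round(2),manip.current_torque().round(3))
snap('wrist','w6');snap('scene','s6');crop('s6',170,160,330,280,5,'c10');snap('top','t6');crop('t6',215,120,350,220,5.5,'c11')
```

```text
18.475 [ 0.52235195 -0.10442467  0.13327004] [-1.94 -1.71  9.95] [-0.324  0.874  0.028]
19.825 [ 0.51495258 -0.04419419  0.13316161] [-3.05  0.5   9.47] [-0.011  0.817  0.03 ]
20.775 [ 0.51012112 -0.00423372  0.13314347] [-3.31  0.63 10.12] [0.051 0.795 0.064]
21.5083 [0.50653676 0.02466101 0.13313062] [-2.57  0.12 10.2 ] [0.06  0.805 0.002]
```

View pics/w6.png

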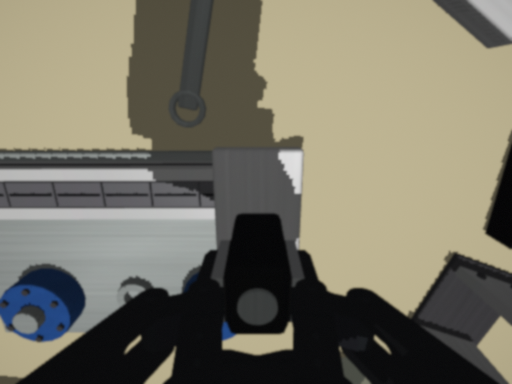

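View pics/c10.png

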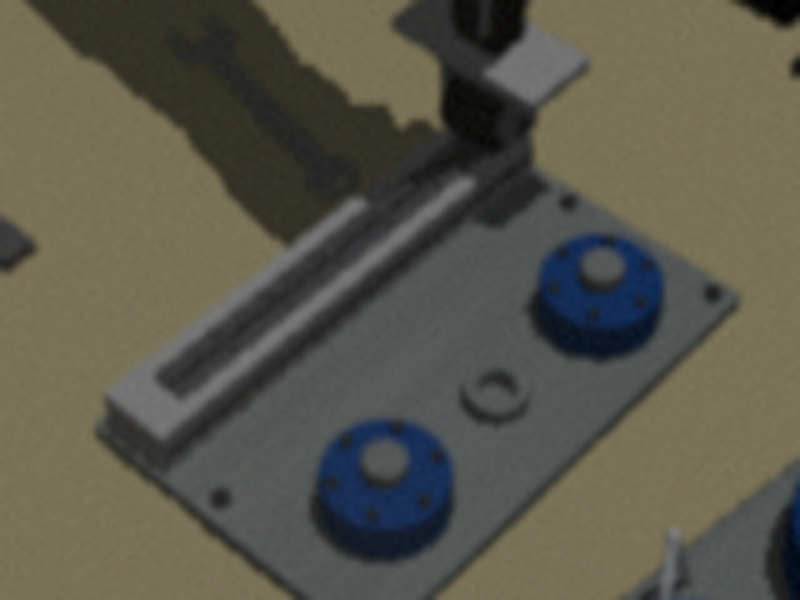

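View pics/c11.png

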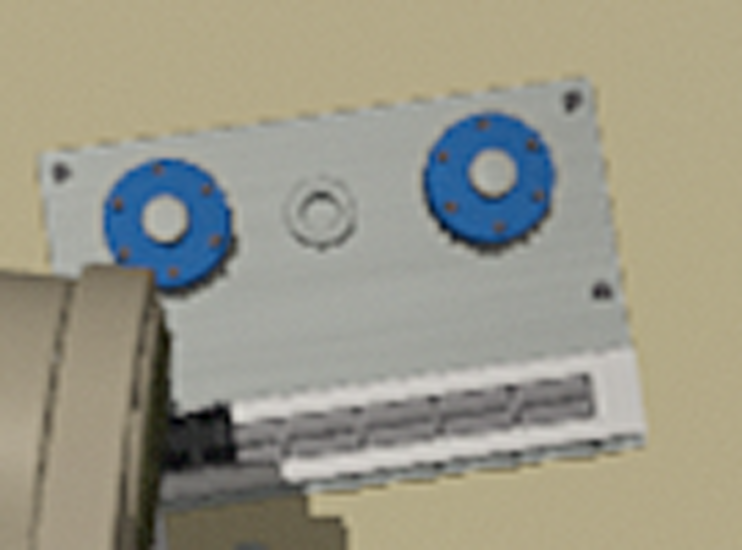

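Run:
```python
from h import *
x=.0006;z=.1302
for y in (.06,-.06,-.128):
    manip.move_linear(fr(y,z,x),vel=.075); print(manip.current_t(),manip.current_position(),manip.current_force().round(2))
manip.move_linear(fr(-.128,.19,x),vel=.12);print(manip.current_t(),manip.current_force().round(2),manip.current_opening())
snap('wrist','w7');snap('scene','s7');crop('s7',170,160,330,280,5,'c12');crop('w7',200,130,420,230,3.6,'c13')
```

```text
22.725 [ 0.51528151 -0.0447712   0.13253954] [-2.12 -0.91 11.9 ]
24.475 [ 0.53019123 -0.16422711  0.13278692] [-1.53 -0.22 10.47]
25.5333 [ 0.53866842 -0.2321372   0.13303356] [-2.46 -1.   11.65]
26.1833 [-0.58 -0.17 -6.11] 0.024927366878767055
```

View pics/c12.png

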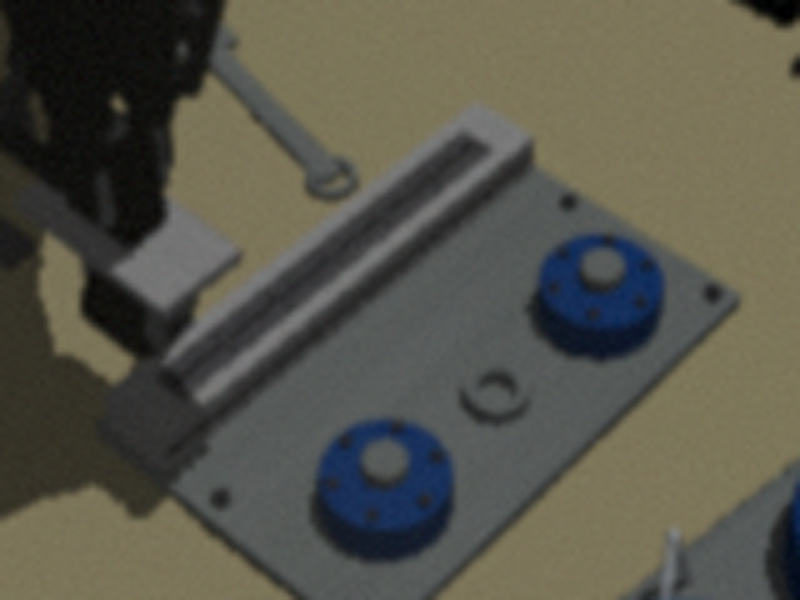

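View pics/w7.png

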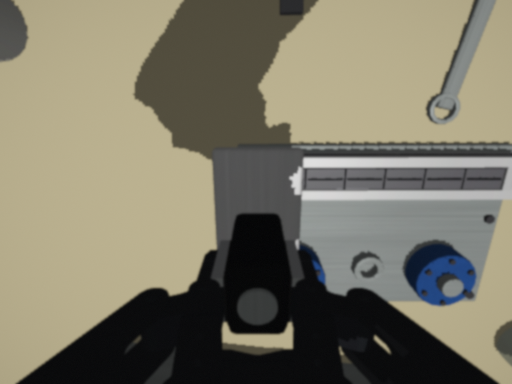

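Run:
```python
from h import *
A=np.pi/2-.221
manip.move_linear(fr(-.128,.205,0),vel=.12)
manip.move_ptp([.6213,.2657,.205],q(A)); print(manip.current_t(),manip.current_position(),manip.current_force().round(2))
snap('wrist','w8')
for z in (.120,.114):
    manip.move_linear([.6213,.2657,z],vel=.12); print(manip.current_t(),manip.current_position(),manip.current_force().round(2),manip.current_torque().round(2))
snap('wrist','w9');snap('scene','s9');crop('s9',300,110,420,200,6,'c14')
```

```text
28.3833 [0.62165913 0.26454998 0.20493254] [ 0.24 -0.35 -4.87]
29.2917 [0.62198146 0.26573695 0.12092516] [ 1.26 -0.38 -4.73] [0.01 0.02 0.02]
29.5417 [0.6212777  0.26572644 0.11413499] [-0.28  0.35 -5.3 ] [-0.02  0.02  0.04]
```

View pics/w9.png

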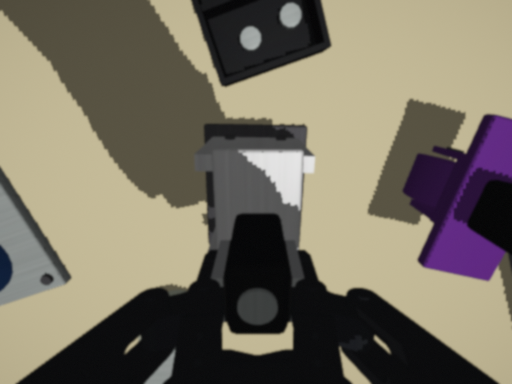

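View pics/c14.png

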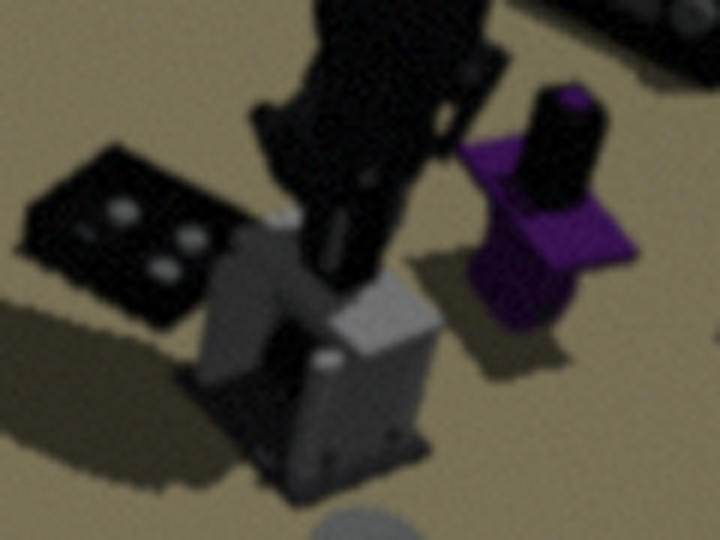

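Run:
```python
from h import *
for z in (.1125,.1115,.1105,.1095):
    manip.move_linear([.6213,.2657,z],vel=.03); f=manip.current_force(); print(manip.current_t(),manip.current_position(),f.round(2))
    if f[2]>0: break
manip.grip(.06,40); print(manip.current_t(),manip.current_opening(),manip.current_force().round(2))
manip.move_linear([.6213,.2657,.20],vel=.12); print(manip.current_t(),manip.current_force().round(2))
manip.move_ptp([.52,.16,.30],q(np.pi/2-.221)); print(manip.current_t())
for n in('wrist','scene','top'):snap(n,n[0]+'10')
crop('s10',300,110,420,200,6,'c15');crop('t10',70,130,190,220,6,'c16')
```

```text
29.8917 [0.62121716 0.26570445 0.11245395] [ 0.18  0.4  -5.49]
30.1417 [0.62127844 0.26578097 0.11228356] [-2.26  0.09  0.59]
30.575 0.059870095611412266 [ 0.03 -0.33 -0.29]
31.4667 [-1.09 -0.13 -1.1 ]
32.2083
```

View pics/c15.png

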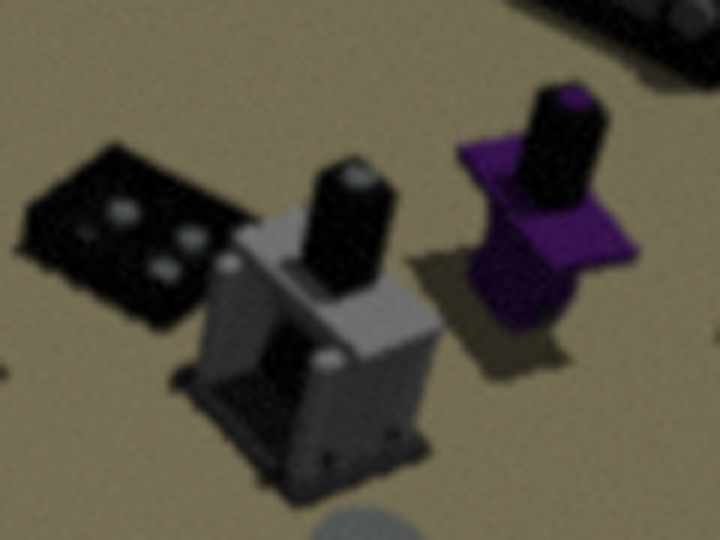

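View pics/c16.png

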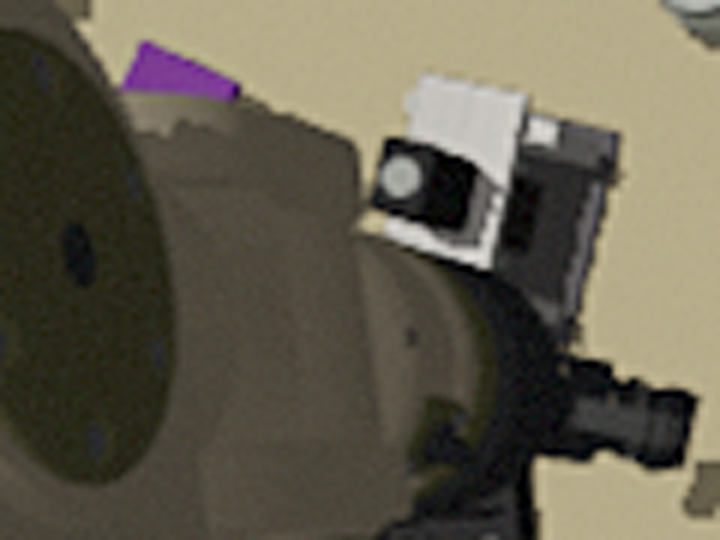

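View pics/t10.png

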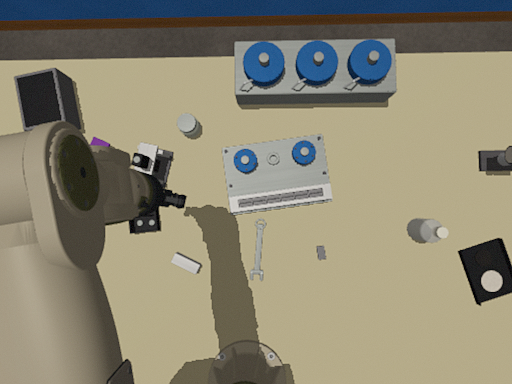

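The roller hangs as before: handle disc at (358,172) in the crop, against (358,172) at the start. The bystanders are where they were. Last check is the covers.

Run:
```python
from h import *
a=cv2.imread('pics/scene0.png')[175:255,185:285];b=cv2.imread('pics/s10.png')[175:255,185:285]
im=np.vstack([cv2.resize(i,None,fx=3.7*2,fy=3.7,interpolation=2) for i in(a,b)]);cv2.imwrite('pics/c17.png',np.clip(im*1.8,0,255).astype('uint8'))
```

```text
(no output)
```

View pics/c17.png

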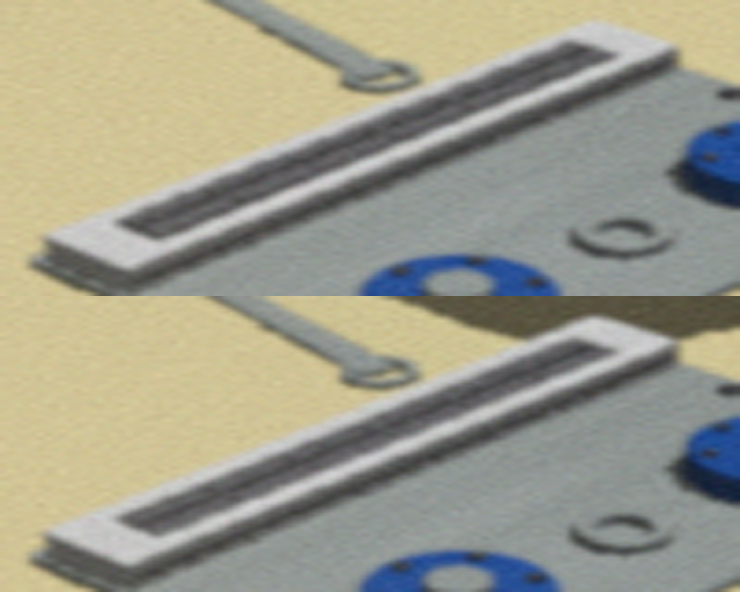

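```bash
python3 -c "
from plant import manip
print(manip.job_done(),manip.current_t())"
```

```text
the job is handed in; nothing more can be done
the job is handed in; nothing more can be done
```

The job is done and handed in. The arm's clock stood at about 32 s at my last check, against the 51 s limit.

- **Rolling:** I took the white roller by its handle and rolled it along all six covers from the right end to the left and back. It pressed with about 14 to 17 N by the force readings, after allowing for the roller's weight.
- **Putting back:** I lowered the roller until the stand carried it, let go and moved the arm clear.

**Last checks:**
- **Covers:** in the before-and-after crops from the scene camera, the whole row sits evenly lower in the groove, with no cover standing proud. That is a judgement from pictures; I had no direct reading of cover depth.
- **Roller:** it hangs level across both rails, and its handle is at the same pixel position as at the start.
- **Everything else:** the bystanders I could see in the final pictures had not moved. In the last top view the arm hid most of the purple look-alike, but the scene view shows it in place.

No check failed. Two small disagreements came up along the way. One view put the profile's edges about 1 mm off my estimate, while the covers themselves matched. There was also a steady sideways force of 2 to 3 N while rolling.

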